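Swap the end block of a casting box for the one that fits, and clamp it

TASK

The casting box round the resin figure is closed with an end block that is too short and leaves gaps at both sides. Open its cam clamp, lift that block out and stand it in the empty place of the tray of spares, then choose the one spare block that just fills the opening between the box's side walls, stand it in the opening and swing the cam lever fully home so that it is clamped against the corner battens. Leave the other spares and the things lying about where they are, and do not touch the figure.

Things in the scene. Friction and masses are not known exactly. Their poses are not given: they have to be found in the camera images.
- casting_box: plywood box fixed to the table, origin on the table under the centre of the end block's seat. Base 12 mm thick. Along its y: cavity with figure toward -y, cam clamp toward +y. Side walls 15 thick, inner faces at x = -41.5 and +41.5 (83 mm apart), tops 54 mm above the table, y = -157 to +11, 5 mm chamfer at the seat. Two 14 mm corner battens (55 mm between) end at y = -9: the block bears on them
- seat (a point): centre of the place for the end block, on the base board's upper face (12 mm above the table); axes as the casting box. A seated block has its origin here, its length along x, its thickness along y from -9 to +9 mm
- cam_lever (a joint): cam lever, vertical axis, rad: 0 = clamped (lever points to the box's +x), growing counter-clockwise from above to 1.5 = fully open (points to +y, away from the box). Stays where it is left. At 1.5 rad it has drawn the jaw with its pad (42 mm wide, top 34 mm above the table) 11 mm back
- lever_grip (a point): middle of the lever's upright black handle, 64 mm above the table; handle diameter 15 mm, from 36 to 78 mm above the table, 85 mm from the pivot
- lever_pivot (a point): axis of the cam lever, at x = 0, y = +65 mm of the casting box, on the base board's upper face
- pad: rubber-faced sprung pad of the clamp that presses on the block; its frame coincides with the casting box's when clamped. Its contact face is 9 mm toward the box's +y from that origin
- block_62: plywood block 62 long (its x) x 18 thick (its y) x 44 high, origin at the centre of its underside; at the start it stands clamped in the box's opening: the short one to be removed
- block_70: spare plywood block 70 x 18 x 44 mm (x, y, z), origin at the centre of its underside, standing in the tray: too short
- block_78: spare plywood block 78 x 18 x 44 mm (x, y, z), origin at the centre of its underside, standing in the tray: the one that fits the 83 mm opening
- block_86: spare plywood block 86 x 18 x 44 mm (x, y, z), origin at the centre of its underside, standing in the tray: too long
- tray: shallow wooden tray 110 (x) x 237 (y) mm, fixed on a cutting mat 2 mm above the table, origin under its centre; floor 5 mm thick, rim and the three dividers across it 18 mm high; four places in a row 58 mm apart along its y, three with a spare block standing with its length along the tray's x, one empty
- empty_place (a point): centre of the tray's empty place, on the tray floor 7 mm above the table; the place is 100 (x) x 53 (y) mm; axes as the tray
- figure: resin figure 113 x 50 x 24 mm, stuck down in the box's cavity along its y, its nearest end some 18 mm from the end block's inner face; not to be touched; origin under its middle
- masking_tape: roll of masking tape, 58 mm diameter, 19 high, bystander
- putty_tin: round tin, 54 mm diameter, 26 high, bystander
- pin_vice: black pin vice lying, 126 x 14 x 14 mm, bystander
Mind the look-alikes: they are no part of the job. Leave any turquoise look-alike of the block_78 alone. Leave any pink look-alike of the block_62 alone.

How it is judged (in metres and radians):
On the way, in this order (a step that is already met when the one before it is completed fails the run):
1. the cam clamp is open (lever beyond 0.9 rad) (value of joint cam_lever above 0.9 rad), for 0.1 s.
2. the short block stands upright and released in the tray's empty place (horizontal distance between block_62 and empty_place below 0.025 m and z of block_62 in the frame of tray between 0.002 and 0.009 m and angle between block_62's own z axis and vertical below 0.1 rad and contact force between block_62 and the fingers below 0.1 N and linear speed of block_62 below 0.02 m/s), for 0.2 s.
3. the fitting block stands on the base board in the opening between the side walls (x of block_78 in the frame of seat between -0.004 and 0.004 m and z of block_78 in the frame of seat between -0.002 and 0.003 m and angle between the x axis of block_78 and the x axis of casting_box, either way round below 0.1 rad and angle between block_78's own z axis and vertical below 0.06 rad and y of block_78 in the frame of seat between -0.002 and 0.01 m), for 0.2 s.
At the end, for the whole second after the job is handed in: the 78 mm block stands in the opening (within 4 mm across, 3 mm in height, 2 mm of the battens), pressed by the pad with over 3 N, lever within 0.15 rad of home; the 62 mm block stands upright within 25 mm of the centre of the tray place that was empty; both released and at rest (all of step 2 and x of block_78 in the frame of seat between -0.004 and 0.004 m and z of block_78 in the frame of seat between -0.002 and 0.003 m and angle between the x axis of block_78 and the x axis of casting_box, either way round below 0.1 rad and angle between block_78's own z axis and vertical below 0.06 rad and y of block_78 in the frame of seat between -0.002 and 0.002 m and value of joint cam_lever below 0.15 rad and contact force between block_78 and pad above 3 N and linear speed of block_78 below 0.01 m/s and contact force between block_78 and the fingers below 0.1 N); the robot touches nothing.
It fails at once if one of the other spare blocks is displaced by more than 30 mm (distance of any of block_70, block_86 from where it was at the start of the episode above 0.03 m).
It fails at once if a thing lying about is displaced by more than 30 mm (distance of any of masking_tape, putty_tin, pin_vice from where it was at the start of the episode above 0.03 m).
It fails at once if the figure is touched (more than 1 N) (contact force between figure and anything else above 1 N).
It also fails if it takes over 72 s, if anything falls off the work surface, if the arm or the gripper's body presses on something with over 40 N, if the wrist force passes 120 N, or if a joint passes its speed limit or range.

ROBOT

A 7-joint arm with a two-finger parallel gripper is mounted at the origin on a cart in front of the work surface, level with it; the furniture and walls round the work are solid. World frame = base frame: x ahead of the robot, y to its left, z up, the work surface at z = 0. Lengths are in mm, angles in rad, forces in N, time in s.
With the tool pointing down it reaches from about 425 to 950 mm from the base axis. Payload 4.7 kg.
Tool frame: the origin (TCP) lies between the finger pads; the fingertips stand 19 mm ahead of it and the grasp point (between the pads) is the TCP; z points along the fingers, y is the line along which they close (so a half turn about z gives the same grasp; the last joint's range is limited). The gripper opens to 87 mm and grips with 3 to 60 N. Pads are 19 mm wide; open, the fingers measure 117 mm over their backs; the gripper's body (75 mm by 190 mm) begins 51 mm behind the grasp point.
Start: joints at [-1.162, 0.469, -0.049, 1.532, 0.024, 1.141, -0.082], TCP at [286.128, 611.374, 241.573] pointing down, gripper open.
Joint ranges: [-2.59, 2.59], [-0.33, 1.99], [-1.39, 1.29], [0.1, 2.45], [-1.04, 4.18], [0.21, 1.99], [-2.66, 2.66]. Speed limits (rad/s): [2.57, 2.57, 3.14, 3.14, 3.14, 3.14, 3.14].

INTERFACE

Orientations are given as a 3x3 rotation matrix whose columns are the frame's x, y, z axes.
In Python, from plant import get_state, read_camera, camera_info, finish_job gives the robot as it stands. The module is installed in compiled form; this text tells all that it offers.
- The arm moves only by the tool carry_out, never from a script. Its argument "deltas" is a list of rows, each an object with "offset": the shift along the tool's x, y, z in mm, a list of three; "twist": the turn about the tool's z in rad; "gripper": the finger opening in mm, from 0 to 87. A call has 1 to 8 rows; each row is the pose to reach, as a shift and turn from the pose commanded when the call began, along the tool's axes at that moment; what a row does not reach only later rows make up. A row lasts 1/12 s, in which the tool goes at most 41.7 mm and 7.16 degrees, less where a joint would pass 70% of its speed; a pose out of reach is approached as far as the arm can. A call with a gripper value outside its range is refused whole. The fingers move at their own pace and stop on an object; "newtons" is the grip in N (left out, the last holds). Time passes only in rows, so rows that repeat a pose let the fingers close. It gives the time, the measured TCP pose, the force, the opening and the grip force at its end, in the units of the state.
- get_state(): the state, without advancing time (a new reading comes with each control period).
- read_camera(name): name is "scene" or "top" or "wrist"; returns the picture (400x640x3 uint8, red, green, blue); there is no depth.
- camera_info(name): a dict with "fx", "fy", "cx", "cy" (pixels), "origin" and "orientation" of the camera in the world. Camera axes: x right, y down, z forward; pixel columns grow to the right and rows downward; lengths in mm; the calibration is good to about 2 mm. A picture is of the moment at which its call begins: read the wrist's pose just before it. camera_info takes no time and is no camera call; for the wrist camera it gives the pose at the moment of the call.
- finish_job(): hands the job in; it is judged then, once.
The state is a dict: "t": time; "q": joint angles; "qd": joint speeds; "tau": joint torques, N m; "ee_pos": TCP position; "tool_rot": TCP orientation; "contact_force": force on the tool from outside, world axes, zero at the start; "wrist_torque": the same for the moment, N m; "gripper_width": opening from 0.0 (shut) to 1.0 (fully open); "finger_force": force on a finger pad.
Only numpy, scipy, OpenCV 4.12 (cv2) and the standard library are available. Lean on these libraries where they do the work, as an engineer would, in place of code of your own. Each camera call takes 0.05 s, during which the arm holds its last target. There are 200 camera calls.

## Working session

There is one attempt and no reset: what is moved stays moved. The work goes in short steps, Python scripts to look and compute and a tool call to move; the robot and the scene stay as the last step left them, time stands still between calls to the robot, and variables do not carry over. Pictures are saved under pics/ and viewed, at most 13 in all, crops included, and the job is handed in when it is done.

Besides the shell and the picture viewer there is one more tool, called as name([rows], argument=value, ...), one row to a line, values as JSON. carry_out: Moves the arm, as the interface text tells. Its arguments: {"type":"object","properties":{"deltas":{"type":"array"},"newtons":{"type":"number"}},"required":["deltas"]}

```bash
mkdir -p pics; python3 - <<'E'
from plant import *
import cv2,numpy as np
s=get_state();print(s['t'],s['ee_pos'],np.round(s['tool_rot'],3).tolist(),s['gripper_width'])
for n in("top","scene","wrist"):
    c=camera_info(n);print(n,{k:np.round(v,3).tolist() for k,v in c.items()})
    im=read_camera(n);cv2.imwrite(f"pics/{n}0.png",im[:,:,::-1])
E
```

```text
0.0 [285.89195336 610.84739107 240.4912695 ] [[-0.906, 0.424, -0.001], [0.424, 0.906, -0.002], [-0.0, -0.002, -1.0]] 1.0029549719394368
top {'fx': 382.372, 'fy': 382.372, 'cx': 311.007, 'cy': 200.734, 'origin': [398.465, 80.955, 1383.023], 'orientation': [[-0.009, -0.99, 0.139], [-1.0, 0.008, -0.006], [0.004, -0.139, -0.99]]}
scene {'fx': 379.185, 'fy': 379.185, 'cx': 322.359, 'cy': 205.098, 'origin': [-19.933, -472.095, 775.092], 'orientation': [[0.674, -0.496, 0.547], [-0.738, -0.444, 0.508], [-0.009, -0.746, -0.666]]}
wrist {'fx': 356.213, 'fy': 356.213, 'cx': 320.451, 'cy': 195.331, 'origin': [226.273, 639.388, 384.049], 'orientation': [[0.425, 0.879, 0.218], [0.905, -0.412, -0.105], [-0.002, 0.241, -0.97]]}
```

View pics/top0.png

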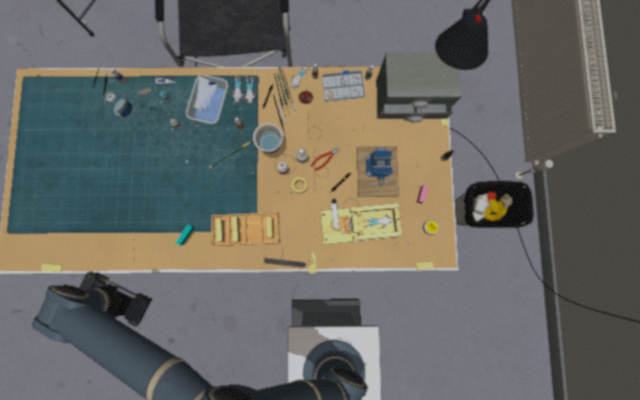

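View pics/scene0.png

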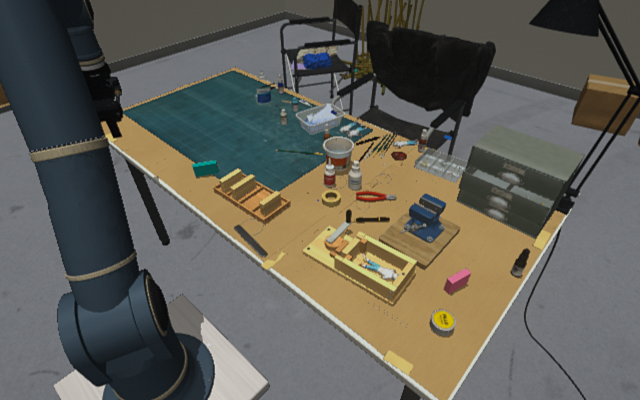

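The top picture shows the tray at (245,228) with blocks at x≈219, 236 and 269 and a gap near 252. The casting box is at (360,222) with the lever at (336,212), pointing to world +x. The turquoise look-alike is at (185,235) and the pink one at (423,194).

```bash
cat > h.py <<'E'
from plant import *
import cv2,numpy as np
def ray(n,u,v,z,c=None):
    c=c or camera_info(n);R=np.array(c['orientation']);o=np.array(c['origin'])
    d=R@np.array([(u-c['cx'])/c['fx'],(v-c['cy'])/c['fy'],1]);return o+d*(z-o[2])/d[2]
def proj(c,p):
    q=np.array(c['orientation']).T@(np.array(p)-np.array(c['origin']));return c['cx']+c['fx']*q[0]/q[2],c['cy']+c['fy']*q[1]/q[2]
def goto(x,y,z,yaw=None):
    "offset in the tool frame to world target; yaw = wanted direction of tool y (rad)"
    s=get_state();R=np.array(s['tool_rot']);p=np.array(s['ee_pos'])
    a=np.arctan2(R[1,1],R[0,1]);o=R.T@(np.array([x,y,z])-p)
    tw=None if yaw is None else -((yaw-a+np.pi/2)%np.pi-np.pi/2)
    return np.round(o,1),None if tw is None else round(tw,3),round(a,3)
E
python3 - <<'E'
from h import *
for nm,u,v,z in [("tray L",212,230,18),("trayR",279,229,18),("b1",219,230,51),("b2",236,229,51),("b3",269,227,51),("boxR",401,222,54),("boxL",322,226,12),("handle",335,203,70),("pivot",338,225,30)]:
    print(nm,np.round(ray("top",u,v,z)))
im=cv2.imread("pics/top0.png")
cv2.imwrite("pics/c.png",cv2.resize(im[190:270,200:440],None,fx=3.3,fy=3.3,interpolation=cv2.INTER_CUBIC))
print(goto(500,190,330,np.pi/2))
E
```

```text
tray L [487. 427.  18.]
trayR [489. 188.  18.]
b1 [485. 394.  51.]
b2 [488. 335.  51.]
b3 [494. 220.  51.]
boxR [ 508. -240.   54.]
boxL [499.  34.  12.]
handle [574. -10.  70.]
pivot [501. -22.  30.]
(array([-372.3, -290.7,  -88.8]), np.float64(-0.438), np.float64(1.133))
```

View pics/c.png

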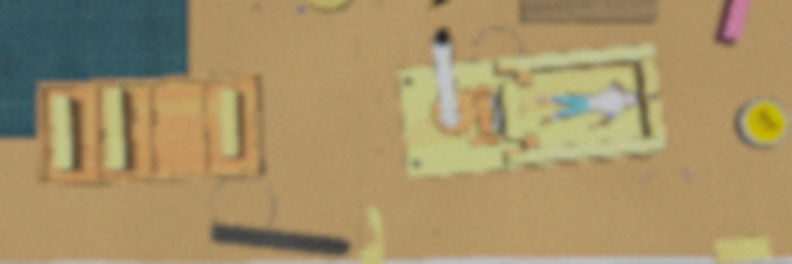

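```bash
python3 - <<'E'
from h import *
print(goto(480,300,300,np.pi/2))
E
```

```text
(array([-307.6, -199.5,  -59. ]), np.float64(-0.438), np.float64(1.133))
```

carry_out([
  {"offset": [-35, -22, -59], "twist": -0.1, "gripper": 87},
  {"offset": [-70, -45, -59], "twist": -0.2, "gripper": 87},
  {"offset": [-105, -68, -59], "twist": -0.3, "gripper": 87},
  {"offset": [-140, -91, -59], "twist": -0.4, "gripper": 87},
  {"offset": [-175, -114, -59], "twist": -0.438, "gripper": 87},
  {"offset": [-210, -137, -59], "twist": -0.438, "gripper": 87},
  {"offset": [-245, -160, -59], "twist": -0.438, "gripper": 87},
  {"offset": [-280, -182, -59], "twist": -0.438, "gripper": 87},
])

```text
t: 0.82
ee_pos: [451.3, 344.4, 300.5]
tool_rot: [[-1.0, -0.0, -0.0], [-0.0, 1.0, 0.0], [0.0, 0.0, -1.0]]
contact_force: [0.8, 0.5, 0.6]
gripper_width: 1.002
finger_force: 0.0
```

carry_out([
  {"offset": [-34, 0, 0], "gripper": 87},
  {"offset": [-34, 0, 0], "gripper": 87},
  {"offset": [-34, 0, 0], "gripper": 87},
  {"offset": [-34, 0, 0], "gripper": 87},
])

```text
invalid input at $.deltas[0]: expected keys offset, twist, gripper
```

```bash
python3 - <<'E'
from h import *
s=get_state();print(s['t'],s['ee_pos'],np.round(s['tool_rot'],3).tolist(),np.abs(s['qd']).max(),np.round(s['q'],2))
import json
c=camera_info('wrist');im=read_camera('wrist');cv2.imwrite('pics/w1.png',im[:,:,::-1])
json.dump({k:np.array(v).tolist() for k,v in c.items()},open('w1.json','w'))
E
```

```text
0.8167 [451.29955609 344.4019199  300.50440202] [[-1.0, -0.0, -0.0], [-0.0, 1.0, 0.0], [0.0, 0.0, -1.0]] 0.9238702109155909 [-0.7   0.25 -0.03  1.72  0.01  1.18  0.84]
```

View pics/w1.png

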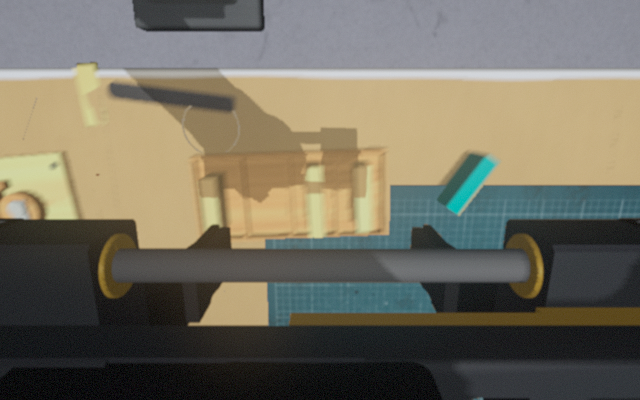

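The wrist view shows the tray from (193,152) to (388,236) and blocks at x≈212, 316 and 364, with the empty place near 262. The gripper hides everything below row 220, so I'll move further out.

carry_out([
  {"offset": [-35, -15, 0], "twist": 0, "gripper": 87},
  {"offset": [-70, -30, 0], "twist": 0, "gripper": 87},
  {"offset": [-105, -45, 0], "twist": 0, "gripper": 87},
  {"offset": [-105, -45, 0], "twist": 0, "gripper": 87},
  {"offset": [-105, -45, 0], "twist": 0, "gripper": 87},
])

```text
t: 1.28
ee_pos: [557.5, 299.5, 299.6]
tool_rot: [[-1.0, 0.005, -0.001], [0.005, 1.0, -0.001], [0.001, -0.001, -1.0]]
contact_force: [0.0, 0.2, -0.3]
gripper_width: 1.001
finger_force: 0.0
```

```bash
cat >> h.py <<'E'
import json
def snap(f):
    s=get_state();c=camera_info('wrist');im=read_camera('wrist');cv2.imwrite(f'pics/{f}.png',im[:,:,::-1])
    c={k:np.array(v).tolist() for k,v in c.items()};json.dump(c,open(f+'.json','w'))
    print(s['t'],np.round(s['ee_pos'],1),np.abs(s['qd']).max());return im,c
E
python3 - <<'E'
from h import *
im,c=snap('w2')
a=proj(c,[420,440,18]);b=proj(c,[560,160,18]);print(a,b)
E
```

```text
1.2833 [557.5 299.5 299.6] 0.056102491128163345
(np.float64(446.6780249427643), np.float64(39.754630179891706)) (np.float64(204.92864817034388), np.float64(166.13761641151837))
```

carry_out([
  {"offset": [0, -40, 0], "twist": 0, "gripper": 87},
  {"offset": [0, -80, 0], "twist": 0, "gripper": 87},
  {"offset": [0, -120, 0], "twist": 0, "gripper": 87},
  {"offset": [0, -160, 0], "twist": 0, "gripper": 87},
  {"offset": [0, -200, 0], "twist": 0, "gripper": 87},
  {"offset": [0, -240, 0], "twist": 0, "gripper": 87},
  {"offset": [-5, -280, 0], "twist": 0, "gripper": 87},
  {"offset": [-10, -320, 0], "twist": 0, "gripper": 87},
])

```text
t: 2.0
ee_pos: [564.8, -18.1, 300.9]
tool_rot: [[-1.0, -0.004, 0.0], [-0.004, 1.0, 0.001], [-0.0, 0.001, -1.0]]
contact_force: [0.9, 0.7, -0.4]
gripper_width: 0.993
finger_force: 0.0
```

carry_out([
  {"offset": [-30, -20, 0], "twist": 0, "gripper": 87},
  {"offset": [-35, -20, 0], "twist": 0, "gripper": 87},
  {"offset": [-35, -20, 0], "twist": 0, "gripper": 87},
  {"offset": [-35, -20, 0], "twist": 0, "gripper": 87},
])

```text
t: 2.33
ee_pos: [600.3, -35.8, 300.0]
tool_rot: [[-1.0, -0.003, -0.001], [-0.003, 1.0, 0.002], [0.001, 0.002, -1.0]]
contact_force: [-0.1, 0.8, -0.5]
gripper_width: 1.002
finger_force: 0.0
```

```bash
python3 - <<'E'
from h import *
im,c=snap('w3')
a=cv2.imread('pics/w2.png')[100:340,140:460];b=cv2.imread('pics/w3.png')[60:360,100:560]
cv2.imwrite('pics/t.png',cv2.resize(a,None,fx=2.4,fy=2.4,interpolation=cv2.INTER_CUBIC))
cv2.imwrite('pics/b.png',cv2.resize(b,None,fx=1.7,fy=1.7,interpolation=cv2.INTER_CUBIC))
E
```

```text
2.3333 [600.3 -35.8 300. ] 0.015785150288149842
```

View pics/t.png

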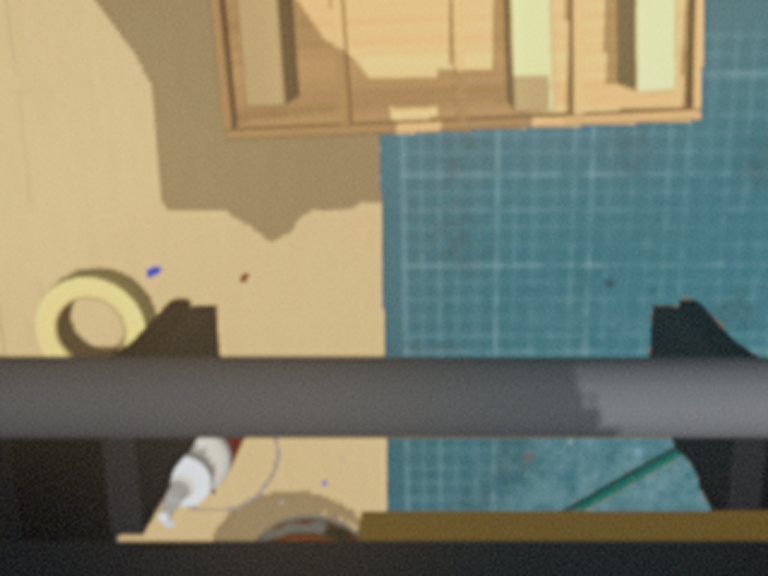

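View pics/b.png

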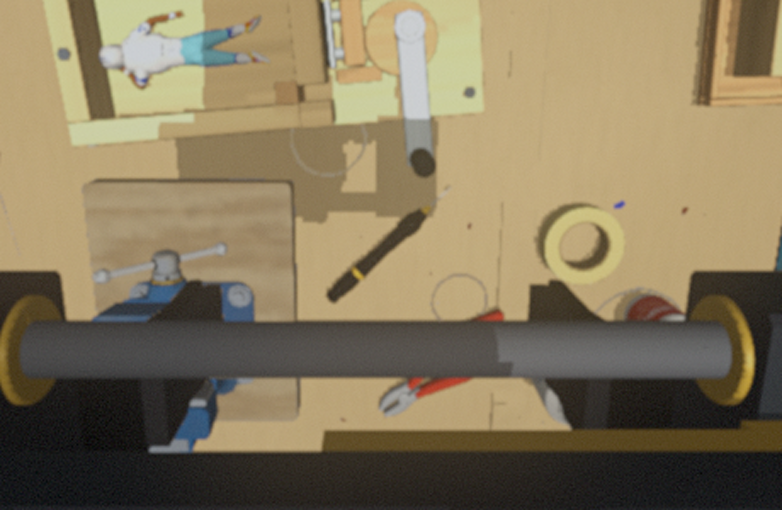

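Crop t shows the tray's lower rim and the tape roll. Crop b shows the pivot bolt at (410,25), the handle at (423,162), and the figure with its feet toward the clamp. I need the upper rows of both pictures.

```bash
python3 - <<'E'
from h import *
b=cv2.imread('pics/w3.png')[0:160,100:450];a=cv2.imread('pics/w2.png')[0:160,180:460]
b=cv2.resize(b,None,fx=2,fy=2,interpolation=cv2.INTER_CUBIC);a=cv2.resize(a,None,fx=1.75,fy=1.75,interpolation=cv2.INTER_CUBIC)
o=np.zeros((600,700,3),np.uint8);o[:320]=b;o[320:,:490]=a
cv2.imwrite('pics/tb.png',o)
E
```

```text
(no output)
```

View pics/tb.png

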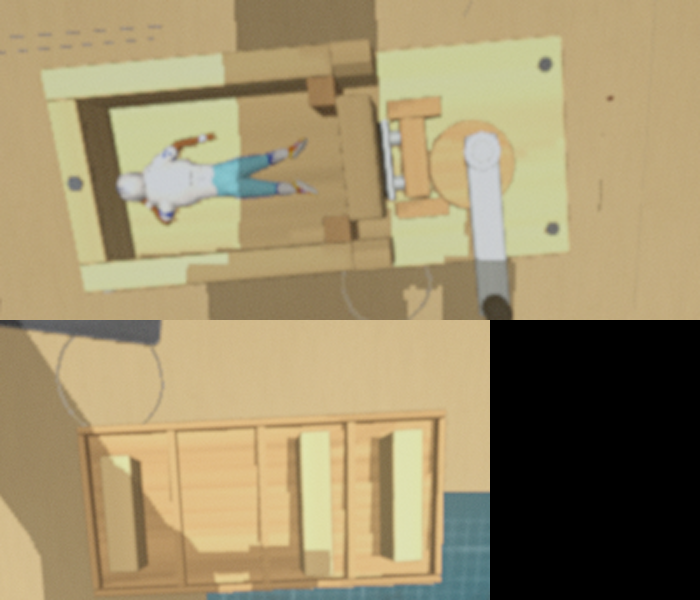

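Upper half of the picture:
- Box wall-top corners at about (41,70), (370,39), (391,264), (86,292).
- Block_62 top at (338,97)–(385,214).
- Pivot bolt at (483,148).
- Handle at (495,305).

Lower half of the picture:
- Tray corners at (79,429), (444,412), (443,580), (97,594).
- Blocks at x≈120, 315 and 407, with the empty place at about 220.

```bash
cat > fit.py <<'E'
from h import *
def fit(M,W):
    M=np.array(M,float);W=np.array(W);m=M.mean(0);w=W.mean(0)
    A=(M-m);B=(W-w);th=np.arctan2((A[:,0]*B[:,1]-A[:,1]*B[:,0]).sum(),(A*B).sum())
    R=np.array([[np.cos(th),-np.sin(th)],[np.sin(th),np.cos(th)]]);t=w-R@m
    return R,t,th,np.abs((M@R.T+t)-W).max()
E
python3 - <<'E'
from fit import *
c3=json.load(open('w3.json'));c2=json.load(open('w2.json'))
B=lambda L,z:[ray(0,u/2+100,v/2,z,c3)[:2] for u,v in L]
T=lambda L,z:[ray(0,u/1.75+180,(v-320)/1.75,z,c2)[:2] for u,v in L]
W=B([(41,70),(370,39),(86,292),(391,264)],54)
R,t,th,e=fit([(-56.5,-157),(-56.5,11),(56.5,-157),(56.5,11)],W)
print('box',t,th,e)
print('pivot exp',R@[0,65]+t,'grip exp',R@[85,65]+t,'seen pivot',B([(483,148)],40),'handle top',B([(495,307)],78))
k=np.array(B([(338,97),(372,93),(385,214),(352,219)],56));print('b62',k.mean(0),np.linalg.norm(k[0]-k[3]),np.linalg.norm(k[0]-k[1]),'expected',t)
print('board edge',[R.T@(p-t) for p in B([(560,37),(569,250)],12)])
W=T([(79,429),(444,412),(443,580),(97,594)],20)
R2,t2,th2,e2=fit([(-55,-118.5),(-55,118.5),(55,118.5),(55,-118.5)],W);print('tray',t2,th2,e2)
for i in(-87,-29,29,87):print('place',i,R2@[0,i]+t2)
for L in [[(101,457),(129,455),(138,571),(111,572)],[(300,433),(329,432),(330,573),(301,575)],[(392,430),(421,430),(421,560),(393,562)]]:
    k=np.array(T(L,51));d=k[2]+k[3]-k[0]-k[1];print(k.mean(0),np.linalg.norm(d)/2,np.linalg.norm(k[0]-k[1]),np.arctan2(d[1],d[0]))
E
```

```text
box [505.85643161 -77.32946875] 0.08848692971446637 0.8860760116528539
pivot exp [500.11228409 -12.5837757 ] grip exp [584.77972885  -5.07219816] seen pivot [array([499.62997791, -12.81827332])] handle top [array([580.5074863 ,  -7.52306416])]
b62 [505.58156243 -76.449345  ] 60.551039668748956 17.43688774066044 expected [505.85643161 -77.32946875]
board edge [array([-57.59022263, 113.47398242]), array([ 59.15007548, 113.47916634])]
tray [491.08784126 312.49619367] 0.03977140758203728 2.7310693478993358
place -87 [494.54704161 225.56499137]
place -29 [492.24090805 283.51912624]
place 29 [489.93477448 341.4732611 ]
place 87 [487.62864091 399.42739597]
[495.76403374 222.55506401] 68.8671619667198 16.87797102603939 0.030347156345941522
[490.56219906 341.92781355] 83.67920152853542 17.208832670188 0.02837352751286
[486.14348027 397.58560628] 77.11933192068507 17.19087234166357 0.06030556332280222
```

```bash
python3 - <<'E'
from h import *
print(goto(584,-6,66,np.pi/2+.088), get_state()['q'].round(2) if hasattr(get_state()['q'],'round') else get_state()['q'])
E
```

```text
(array([ 15.6,  29.3, 234.2]), np.float64(-0.084), np.float64(1.575)) [-0.15  0.3   0.18  1.65 -0.06  1.2   1.62]
```

carry_out([
  {"offset": [8, 15, 40], "twist": 0.12, "gripper": 60},
  {"offset": [16, 29, 80], "twist": 0.24, "gripper": 50},
  {"offset": [16, 29, 100], "twist": 0.36, "gripper": 50},
  {"offset": [16, 29, 100], "twist": 0.48, "gripper": 50},
  {"offset": [16, 29, 100], "twist": 0.6, "gripper": 50},
  {"offset": [16, 29, 100], "twist": 0.72, "gripper": 50},
  {"offset": [16, 29, 100], "twist": 0.84, "gripper": 50},
  {"offset": [16, 29, 100], "twist": 0.96, "gripper": 50},
])

```text
t: 3.05
ee_pos: [583.8, -6.9, 200.6]
tool_rot: [[-0.572, 0.82, -0.001], [0.82, 0.572, 0.001], [0.002, 0.0, -1.0]]
contact_force: [-0.4, 0.7, -1.2]
gripper_width: 0.589
finger_force: 0.0
```

carry_out([
  {"offset": [0, 0, 0], "twist": 0.12, "gripper": 50},
  {"offset": [0, 0, 0], "twist": 0.24, "gripper": 50},
  {"offset": [0, 0, 0], "twist": 0.36, "gripper": 50},
  {"offset": [0, 0, 0], "twist": 0.48, "gripper": 50},
  {"offset": [0, 0, 0], "twist": 0.6, "gripper": 50},
  {"offset": [0, 0, 0], "twist": 0.72, "gripper": 50},
  {"offset": [0, 0, 0], "twist": 0.84, "gripper": 50},
  {"offset": [0, 0, 0], "twist": 0.96, "gripper": 50},
])

```text
t: 3.72
ee_pos: [583.9, -6.8, 200.6]
tool_rot: [[0.344, 0.939, -0.001], [0.939, -0.344, 0.002], [0.002, -0.001, -1.0]]
contact_force: [-0.5, -0.5, -0.5]
gripper_width: 0.572
finger_force: 0.0
```

carry_out([
  {"offset": [0, 0, 0], "twist": 0.12, "gripper": 50},
  {"offset": [0, 0, 0], "twist": 0.24, "gripper": 50},
  {"offset": [0, 0, 0], "twist": 0.36, "gripper": 50},
  {"offset": [0, 0, 0], "twist": 0.48, "gripper": 50},
  {"offset": [0, 0, 0], "twist": 0.6, "gripper": 50},
  {"offset": [0, 0, 0], "twist": 0.72, "gripper": 50},
  {"offset": [0, 0, 0], "twist": 0.84, "gripper": 50},
  {"offset": [0, 0, 0], "twist": 0.96, "gripper": 50},
])

```text
t: 4.38
ee_pos: [583.9, -6.8, 200.4]
tool_rot: [[0.967, 0.257, -0.001], [0.257, -0.967, 0.002], [-0.0, -0.002, -1.0]]
contact_force: [0.1, 0.2, 0.2]
gripper_width: 0.574
finger_force: 0.0
```

carry_out([
  {"offset": [0, 0, 0], "twist": 0.12, "gripper": 50},
  {"offset": [0, 0, 0], "twist": 0.18, "gripper": 50},
  {"offset": [0, 0, 0], "twist": 0.18, "gripper": 50},
  {"offset": [0, 0, 0], "twist": 0.18, "gripper": 50},
])

```text
t: 4.72
ee_pos: [584.2, -7.5, 200.3]
tool_rot: [[0.996, 0.086, -0.001], [0.086, -0.996, 0.001], [-0.001, -0.001, -1.0]]
contact_force: [0.1, 0.7, 0.5]
gripper_width: 0.573
finger_force: 0.0
```

```bash
python3 - <<'E'
from h import *
s=get_state();print(s['t'],s['ee_pos'],np.round(s['q'],2))
print(goto(584,-6,66,np.pi/2+.088))
im=read_camera('top');c=camera_info('top')
u,v=proj(c,[584,-6,70]);print(u,v)
E
```

```text
4.7167 [584.18425215  -7.48206376 200.3214882 ] [-0.68  0.46  0.85  1.84 -0.4   1.02 -1.16]
(array([  0. ,  -1.3, 134.3]), np.float64(-0.002), np.float64(-1.484))
333.9096837016445 200.16745328650765
```

carry_out([
  {"offset": [0, -1, 35], "twist": 0, "gripper": 50},
  {"offset": [0, -1, 70], "twist": 0, "gripper": 50},
  {"offset": [0, -1, 100], "twist": 0, "gripper": 50},
  {"offset": [0, -1, 120], "twist": 0, "gripper": 50},
  {"offset": [0, -1, 134], "twist": 0, "gripper": 50},
  {"offset": [0, -1, 134], "twist": 0, "gripper": 20},
  {"offset": [0, -1, 134], "twist": 0, "gripper": 20},
  {"offset": [0, -1, 134], "twist": 0, "gripper": 20},
])

```text
t: 5.43
ee_pos: [585.8, -8.6, 67.9]
tool_rot: [[0.997, 0.082, 0.003], [0.082, -0.997, 0.0], [0.003, -0.0, -1.0]]
contact_force: [0.3, -0.3, 0.1]
gripper_width: 0.425
finger_force: 0.0
```

carry_out([
  {"offset": [0, 0, 0], "twist": 0, "gripper": 10},
  {"offset": [0, 0, 0], "twist": 0, "gripper": 10},
  {"offset": [0, 0, 0], "twist": 0, "gripper": 10},
  {"offset": [0, 0, 0], "twist": 0, "gripper": 10},
], newtons=12)

```text
t: 5.77
ee_pos: [585.5, -7.1, 67.4]
tool_rot: [[0.997, 0.083, 0.002], [0.083, -0.997, 0.002], [0.002, -0.002, -1.0]]
contact_force: [0.3, 2.3, 2.9]
gripper_width: 0.153
finger_force: 12.1
```

carry_out([
  {"offset": [-0.4, -8.5, 0], "twist": -0.1, "gripper": 10},
  {"offset": [-1.7, -16.9, 0], "twist": -0.2, "gripper": 10},
  {"offset": [-4.3, -26.7, 0], "twist": -0.32, "gripper": 10},
  {"offset": [-8.1, -36.2, 0], "twist": -0.44, "gripper": 10},
  {"offset": [-13, -45.1, 0], "twist": -0.56, "gripper": 10},
  {"offset": [-18.9, -53.4, 0], "twist": -0.68, "gripper": 10},
  {"offset": [-25.8, -61, 0], "twist": -0.8, "gripper": 10},
  {"offset": [-33.5, -67.6, 0], "twist": -0.92, "gripper": 10},
], newtons=15)

```text
t: 6.43
ee_pos: [547.7, 56.6, 67.5]
tool_rot: [[0.534, 0.846, 0.005], [0.846, -0.534, 0.0], [0.003, 0.004, -1.0]]
contact_force: [3.9, -0.2, -1.1]
gripper_width: 0.154
finger_force: 15.0
```

carry_out([
  {"offset": [-0.6, -10.2, 0], "twist": -0.12, "gripper": 10},
  {"offset": [-2.4, -20.2, 0], "twist": -0.24, "gripper": 10},
  {"offset": [-5.4, -29.9, 0], "twist": -0.36, "gripper": 10},
  {"offset": [-9.6, -39.2, 0], "twist": -0.48, "gripper": 10},
  {"offset": [-13.9, -46.6, 0], "twist": -0.57, "gripper": 10},
  {"offset": [-13.9, -46.6, 0], "twist": -0.57, "gripper": 10},
  {"offset": [-13.9, -46.6, 0], "twist": -0.57, "gripper": 10},
])

```text
t: 7.02
ee_pos: [499.8, 70.6, 67.3]
tool_rot: [[0.0, 1.0, 0.001], [1.0, -0.0, 0.002], [0.002, 0.001, -1.0]]
contact_force: [0.2, 4.6, 4.9]
gripper_width: 0.158
finger_force: 14.9
```

```bash
python3 - <<'E'
from h import *
s=get_state();p=s['ee_pos'];print(np.arctan2(p[1]+12.6,p[0]-500.1)-.088,np.hypot(p[1]+12.6,p[0]-500.1),s['gripper_width'],np.round(s['q'],2))
E
```

```text
1.4861379097491827 83.16088743506037 0.15768643890054115 [-0.48  0.44  0.32  2.1  -0.24  0.63  0.01]
```

carry_out([
  {"offset": [0, 0, 0], "twist": 0, "gripper": 50},
  {"offset": [0, 0, 0], "twist": 0, "gripper": 50},
  {"offset": [0, 0, 0], "twist": 0, "gripper": 50},
  {"offset": [0, 0, -35], "twist": 0, "gripper": 50},
  {"offset": [0, 0, -75], "twist": -0.12, "gripper": 50},
  {"offset": [-30, 0, -100], "twist": -0.24, "gripper": 50},
  {"offset": [-60, 0, -100], "twist": -0.36, "gripper": 45},
  {"offset": [-100, 0, -100], "twist": -0.48, "gripper": 40},
])

```text
t: 7.68
ee_pos: [500.2, -27.3, 168.0]
tool_rot: [[-0.462, 0.887, 0.003], [0.887, 0.462, 0.001], [-0.001, 0.003, -1.0]]
contact_force: [-0.3, -0.4, -0.6]
gripper_width: 0.497
finger_force: 0.0
```

carry_out([
  {"offset": [0, 0, 0], "twist": -0.12, "gripper": 36},
  {"offset": [0, 0, 0], "twist": -0.24, "gripper": 36},
  {"offset": [0, 0, 0], "twist": -0.36, "gripper": 36},
  {"offset": [0, 0, 0], "twist": -0.48, "gripper": 36},
  {"offset": [0, 0, 0], "twist": -0.6, "gripper": 36},
  {"offset": [0, 0, 0], "twist": -0.72, "gripper": 36},
  {"offset": [0, 0, 0], "twist": -0.84, "gripper": 36},
  {"offset": [0, 0, 0], "twist": -0.96, "gripper": 30},
])

```text
t: 8.35
ee_pos: [498.6, -28.2, 165.8]
tool_rot: [[-0.991, 0.134, -0.002], [0.134, 0.991, -0.001], [0.002, -0.001, -1.0]]
contact_force: [0.6, -0.1, -0.5]
gripper_width: 0.389
finger_force: 0.0
```

```bash
python3 - <<'E'
from h import *
s=get_state();print(s['t'],s['ee_pos'],np.round(s['q'],2),s['gripper_width'],s['contact_force'])
print(goto(505.7,-77,170,np.pi/2+.088))
E
```

```text
8.35 [498.63850603 -28.17155033 165.82300056] [-0.15  0.27  0.14  2.03 -0.05  0.84  1.46] 0.3891759624942505 [ 0.61771717 -0.06037959 -0.4819062 ]
(array([-13.6, -47.4,  -4.2]), np.float64(-0.223), np.float64(1.436))
```

carry_out([
  {"offset": [-7, -24, 0], "twist": -0.11, "gripper": 30},
  {"offset": [-13.6, -47.4, 0], "twist": -0.22, "gripper": 30},
  {"offset": [-13.6, -47.4, 0], "twist": -0.22, "gripper": 30},
  {"offset": [-13.6, -47.4, 0], "twist": -0.22, "gripper": 30},
  {"offset": [-13.6, -47.4, 30], "twist": -0.22, "gripper": 30},
  {"offset": [-13.6, -47.4, 60], "twist": -0.22, "gripper": 30},
  {"offset": [-13.6, -47.4, 70], "twist": -0.22, "gripper": 30},
  {"offset": [-13.6, -47.4, 70], "twist": -0.22, "gripper": 30},
])

```text
t: 9.02
ee_pos: [503.8, -75.3, 93.9]
tool_rot: [[-0.997, -0.081, -0.007], [-0.081, 0.997, 0.001], [0.007, 0.001, -1.0]]
contact_force: [0.5, -0.0, -0.3]
gripper_width: 0.344
finger_force: 0.0
```

```bash
python3 - <<'E'
from h import *
s=get_state();print(s['t'],s['ee_pos'],s['gripper_width'],s['contact_force'])
print(goto(505.7,-77,58,np.pi/2+.088))
im,c=snap('w4');R=np.array(c['orientation']);print(proj(c,[505.7,-77,56]))
E
```

```text
9.0167 [503.7665195  -75.30070733  93.89664636] 0.34413769551558476 [ 0.52011584 -0.00914164 -0.29400774]
(array([-2. , -1.9, 35.9]), np.float64(-0.007), np.float64(1.652))
9.0167 [503.8 -75.3  93.9] 0.04754757643718975
(np.float64(316.3172209160353), np.float64(236.54669390710606))
```

View pics/w4.png

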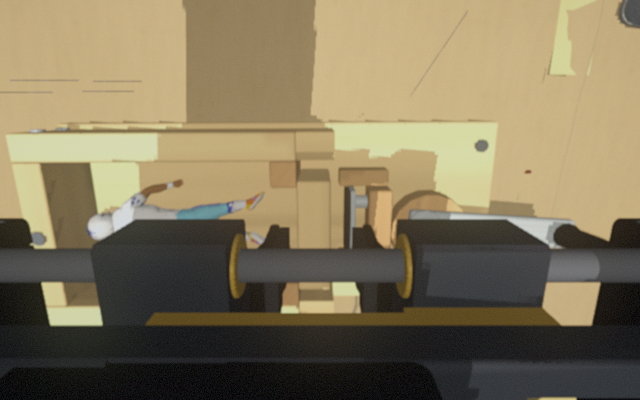

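The block top spans columns 300–330 between the fingers (inner edges about 290 and 352). The pad is drawn back and the lever points away, so I'll shift 2 mm and descend.

carry_out([
  {"offset": [-2, -2, 10], "twist": 0, "gripper": 30},
  {"offset": [-2, -2, 22], "twist": 0, "gripper": 30},
  {"offset": [-2, -2, 31], "twist": 0, "gripper": 30},
  {"offset": [-2, -2, 36], "twist": 0, "gripper": 30},
  {"offset": [-2, -2, 36], "twist": 0, "gripper": 30},
  {"offset": [-2, -2, 36], "twist": 0, "gripper": 14},
  {"offset": [-2, -2, 36], "twist": 0, "gripper": 12},
  {"offset": [-2, -2, 36], "twist": 0, "gripper": 12},
], newtons=25)

```text
t: 9.73
ee_pos: [508.8, -78.1, 61.1]
tool_rot: [[-0.997, -0.081, 0.001], [-0.081, 0.997, 0.0], [-0.001, -0.0, -1.0]]
contact_force: [0.5, -0.5, -0.4]
gripper_width: 0.2
finger_force: 25.4
```

carry_out([
  {"offset": [0, 0, 0], "twist": 0, "gripper": 12},
  {"offset": [0, 0, 0], "twist": 0, "gripper": 12},
  {"offset": [0, 0, -3], "twist": 0, "gripper": 12},
  {"offset": [0, 0, -10], "twist": 0, "gripper": 12},
  {"offset": [0, 0, -20], "twist": 0, "gripper": 12},
  {"offset": [0, 0, -20], "twist": 0, "gripper": 12},
])

```text
t: 10.23
ee_pos: [509.6, -78.1, 82.5]
tool_rot: [[-0.997, -0.081, 0.003], [-0.081, 0.997, 0.0], [-0.003, -0.0, -1.0]]
contact_force: [-0.4, 0.5, 1.0]
gripper_width: 0.202
finger_force: 25.0
```

```bash
python3 - <<'E'
from h import *
print(goto(492.2,283.5,170,np.pi/2+.038))
E
```

```text
(array([-12.2, 361.8, -87.5]), np.float64(0.043), np.float64(1.652))
```

carry_out([
  {"offset": [0, 0, -35], "twist": 0, "gripper": 12},
  {"offset": [0, 0, -70], "twist": 0, "gripper": 12},
  {"offset": [0, 30, -87], "twist": 0, "gripper": 12},
  {"offset": [0, 70, -87], "twist": 0, "gripper": 12},
  {"offset": [0, 110, -87], "twist": 0.02, "gripper": 12},
  {"offset": [0, 150, -87], "twist": 0.043, "gripper": 12},
  {"offset": [-5, 190, -87], "twist": 0.043, "gripper": 12},
  {"offset": [-8, 230, -87], "twist": 0.043, "gripper": 12},
])

```text
t: 10.9
ee_pos: [497.5, 153.7, 168.2]
tool_rot: [[-0.999, -0.038, 0.001], [-0.038, 0.999, 0.0], [-0.001, 0.0, -1.0]]
contact_force: [0.8, -0.3, 0.0]
gripper_width: 0.208
finger_force: 25.0
```

carry_out([
  {"offset": [-2, 40, 0], "twist": 0, "gripper": 12},
  {"offset": [-4, 80, 0], "twist": 0, "gripper": 12},
  {"offset": [-4, 115, 0], "twist": 0, "gripper": 12},
  {"offset": [-4, 131, 15], "twist": 0, "gripper": 12},
  {"offset": [-4, 131, 45], "twist": 0, "gripper": 12},
  {"offset": [-4, 131, 70], "twist": 0, "gripper": 12},
  {"offset": [-4, 131, 70], "twist": 0, "gripper": 12},
  {"offset": [-4, 131, 70], "twist": 0, "gripper": 12},
])

```text
t: 11.57
ee_pos: [496.0, 282.4, 96.9]
tool_rot: [[-0.999, -0.038, -0.002], [-0.038, 0.999, -0.002], [0.002, -0.001, -1.0]]
contact_force: [0.1, 1.1, 0.1]
gripper_width: 0.206
finger_force: 25.0
```

```bash
python3 - <<'E'
from h import *
s=get_state();print(s['t'],s['ee_pos'],s['gripper_width'],s['contact_force'],s['finger_force'])
print(goto(492.2,283.5,57.5,np.pi/2+.038))
E
```

```text
11.5667 [496.04182409 282.376247    96.89961386] 0.20555104329486512 [0.07084736 1.14341562 0.07828106] 24.976637363433838
(array([ 3.7,  1.3, 39.4]), np.float64(-0.0), np.float64(1.609))
```

carry_out([
  {"offset": [2, 1, 15], "twist": 0, "gripper": 12},
  {"offset": [2, 1, 28], "twist": 0, "gripper": 12},
  {"offset": [2, 1, 36], "twist": 0, "gripper": 12},
  {"offset": [2, 1, 38], "twist": 0, "gripper": 12},
  {"offset": [2, 1, 38], "twist": 0, "gripper": 12},
  {"offset": [2, 1, 38], "twist": 0, "gripper": 12},
])

```text
t: 12.07
ee_pos: [495.5, 284.1, 60.7]
tool_rot: [[-0.999, -0.038, 0.002], [-0.038, 0.999, 0.001], [-0.002, 0.001, -1.0]]
contact_force: [0.4, 0.3, -0.6]
gripper_width: 0.205
finger_force: 25.0
```

carry_out([
  {"offset": [0, 0, 1], "twist": 0, "gripper": 12},
  {"offset": [0, 0, 2], "twist": 0, "gripper": 12},
  {"offset": [0, 0, 3], "twist": 0, "gripper": 12},
  {"offset": [0, 0, 3], "twist": 0, "gripper": 12},
  {"offset": [0, 0, 3], "twist": 0, "gripper": 12},
])

```text
t: 12.48
ee_pos: [494.7, 283.8, 56.6]
tool_rot: [[-0.999, -0.038, -0.0], [-0.038, 0.999, 0.0], [0.0, 0.0, -1.0]]
contact_force: [-0.4, -0.0, 0.6]
gripper_width: 0.206
finger_force: 25.0
```

carry_out([
  {"offset": [0, 0, 1], "twist": 0, "gripper": 12},
  {"offset": [0, 0, 1.5], "twist": 0, "gripper": 12},
  {"offset": [0, 0, 1.5], "twist": 0, "gripper": 12},
])

```text
t: 12.73
ee_pos: [494.8, 283.9, 56.0]
tool_rot: [[-0.999, -0.038, 0.0], [-0.038, 0.999, 0.0], [-0.0, 0.0, -1.0]]
contact_force: [-2.0, -0.8, 7.6]
gripper_width: 0.204
finger_force: 25.0
```

Contact at 7.6 N, so the block is standing on the tray floor. Release and rise.

carry_out([
  {"offset": [0, 0, -1], "twist": 0, "gripper": 30},
  {"offset": [0, 0, -1], "twist": 0, "gripper": 32},
  {"offset": [0, 0, -1], "twist": 0, "gripper": 32},
  {"offset": [0, 0, -1], "twist": 0, "gripper": 32},
  {"offset": [0, 0, -20], "twist": 0, "gripper": 32},
  {"offset": [0, 0, -50], "twist": 0, "gripper": 32},
  {"offset": [-40, 30, -90], "twist": 0, "gripper": 32},
  {"offset": [-75, 60, -130], "twist": 0, "gripper": 32},
])

```text
t: 13.4
ee_pos: [543.4, 324.3, 158.9]
tool_rot: [[-0.999, -0.037, -0.002], [-0.037, 0.999, -0.002], [0.002, -0.001, -1.0]]
contact_force: [1.2, 1.6, -0.2]
gripper_width: 0.368
finger_force: 0.0
```

carry_out([
  {"offset": [-10, 15, 0], "twist": 0, "gripper": 32},
  {"offset": [-10, 15, 0], "twist": 0, "gripper": 32},
  {"offset": [-10, 15, 0], "twist": 0, "gripper": 32},
  {"offset": [-10, 15, 0], "twist": 0, "gripper": 32},
])

```text
t: 13.73
ee_pos: [552.0, 339.8, 156.8]
tool_rot: [[-0.999, -0.038, -0.002], [-0.038, 0.999, -0.002], [0.002, -0.002, -1.0]]
contact_force: [-0.5, -0.5, 0.8]
gripper_width: 0.369
finger_force: 0.0
```

```bash
python3 - <<'E'
from h import *
im,c=snap('w5')
print(proj(c,[495,284,51]),proj(c,[486,397.6,51]))
cv2.imwrite('pics/w5c.png',cv2.resize(im[40:260,150:560,::-1],None,fx=1.9,fy=1.9,interpolation=cv2.INTER_CUBIC))
E
```

```text
13.7333 [552.  339.8 156.8] 0.016381681380368152
(np.float64(241.9438492884512), np.float64(117.54923908632531)) (np.float64(408.7701640016729), np.float64(110.36726576834371))
```

View pics/w5c.png

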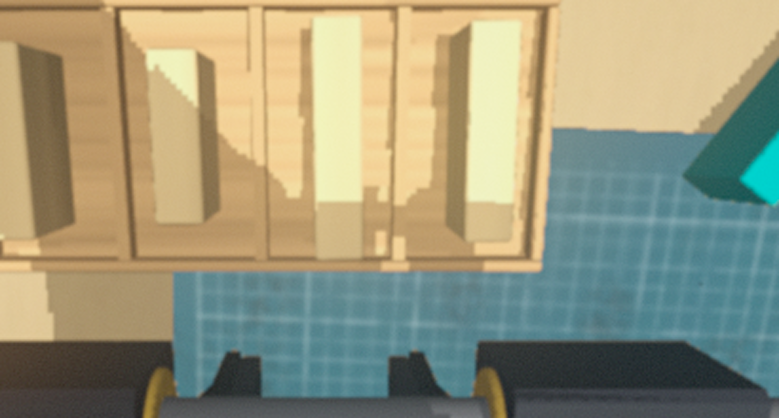

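Block_62 stands upright in the empty place (top at (148,50)–(207,222)). Block_78's top corners are at (472,21), (520,21), (515,241), (466,239), next to the right rim.

```bash
python3 - <<'E'
from h import *
c=json.load(open('w5.json'))
for L in [[(472,21),(520,21),(515,241),(466,239)],[(312,17),(361,17),(361,258),(315,258)],[(148,50),(195,49),(207,221),(156,222)]]:
    k=np.array([ray(0,u/1.9+150,v/1.9+40,51,c)[:2] for u,v in L]);d=k[2]+k[3]-k[0]-k[1]
    print(k.mean(0),np.linalg.norm(d)/2,np.linalg.norm(k[0]-k[1]),np.arctan2(d[1],d[0]))
x,y=485.7,397;print(goto(x,y,120,np.pi/2+.05))
E
```

```text
[486.29714481 398.16248341] 76.29866140680882 16.54655197179498 0.07099624490485788
[491.12201966 342.4627348 ] 84.3914951478579 16.88526439339562 0.048181319741738775
[491.70447568 284.75030956] 60.12470078361173 16.40910267070384 0.04480338921315591
(array([64. , 60.1, 36.8]), np.float64(-0.012), np.float64(1.608))
```

carry_out([
  {"offset": [25, 25, 0], "twist": -0.03, "gripper": 32},
  {"offset": [50, 50, 0], "twist": -0.03, "gripper": 32},
  {"offset": [63.5, 61, 20], "twist": -0.03, "gripper": 32},
  {"offset": [63.5, 61, 50], "twist": -0.03, "gripper": 32},
  {"offset": [63.5, 61, 65], "twist": -0.03, "gripper": 32},
  {"offset": [63.5, 61, 65], "twist": -0.03, "gripper": 32},
  {"offset": [63.5, 61, 65], "twist": -0.03, "gripper": 32},
  {"offset": [63.5, 61, 65], "twist": -0.03, "gripper": 32},
])

```text
t: 14.45
ee_pos: [488.0, 399.0, 93.9]
tool_rot: [[-0.998, -0.067, 0.001], [-0.067, 0.998, 0.001], [-0.001, 0.0, -1.0]]
contact_force: [0.0, 0.0, 0.5]
gripper_width: 0.37
finger_force: 0.0
```

```bash
python3 - <<'E'
from h import *
s=get_state();print(s['t'],s['ee_pos'],s['gripper_width'],s['contact_force'],np.abs(s['qd']).max())
print(goto(486.2,398,53,np.pi/2+.065))
E
```

```text
14.45 [488.03505324 399.0302873   93.90497116] 0.3698187905208176 [0.01327843 0.02456797 0.54201179] 0.01685054107686195
(array([ 1.9, -0.9, 40.9]), np.float64(0.002), np.float64(1.638))
```

carry_out([
  {"offset": [2, -1, 15], "twist": 0, "gripper": 32},
  {"offset": [2, -1, 30], "twist": 0, "gripper": 32},
  {"offset": [2, -1, 41], "twist": 0, "gripper": 32},
  {"offset": [2, -1, 41], "twist": 0, "gripper": 32},
  {"offset": [2, -1, 41], "twist": 0, "gripper": 32},
  {"offset": [2, -1, 41], "twist": 0, "gripper": 32},
])

```text
t: 14.95
ee_pos: [486.1, 398.7, 53.1]
tool_rot: [[-0.998, -0.068, 0.001], [-0.068, 0.998, 0.001], [-0.002, 0.001, -1.0]]
contact_force: [-0.2, 0.4, 0.6]
gripper_width: 0.367
finger_force: 0.0
```

carry_out([
  {"offset": [0, 0, 0], "twist": 0, "gripper": 14},
  {"offset": [0, 0, 0], "twist": 0, "gripper": 12},
  {"offset": [0, 0, 0], "twist": 0, "gripper": 12},
  {"offset": [0, 0, 0], "twist": 0, "gripper": 12},
  {"offset": [0, 0, 0], "twist": 0, "gripper": 12},
], newtons=30)

```text
t: 15.37
ee_pos: [485.6, 398.5, 52.6]
tool_rot: [[-0.998, -0.068, 0.001], [-0.068, 0.998, 0.001], [-0.001, 0.001, -1.0]]
contact_force: [-0.3, -0.9, 2.2]
gripper_width: 0.203
finger_force: 29.9
```

carry_out([
  {"offset": [0, 0, -5], "twist": 0, "gripper": 12},
  {"offset": [0, 0, -30], "twist": 0, "gripper": 12},
  {"offset": [0, 0, -65], "twist": 0, "gripper": 12},
  {"offset": [0, 0, -100], "twist": 0, "gripper": 12},
  {"offset": [0, -20, -120], "twist": 0, "gripper": 12},
  {"offset": [0, -60, -120], "twist": 0, "gripper": 12},
  {"offset": [0, -100, -120], "twist": 0, "gripper": 12},
  {"offset": [0, -140, -120], "twist": 0, "gripper": 12},
])

```text
t: 16.03
ee_pos: [494.7, 257.3, 172.7]
tool_rot: [[-0.998, -0.069, 0.001], [-0.069, 0.998, 0.001], [-0.001, 0.0, -1.0]]
contact_force: [0.5, -0.0, -0.4]
gripper_width: 0.204
finger_force: 29.9
```

```bash
python3 - <<'E'
from h import *
s=get_state();print(s['t'],s['ee_pos'],s['gripper_width'],s['finger_force'])
print(goto(505.8,-76,170,np.pi/2+.088))
E
```

```text
16.0333 [494.66522079 257.34666949 172.69883609] 0.20372855498753634 29.91566240787506
(array([  12. , -333.3,    2.5]), np.float64(-0.018), np.float64(1.64))
```

carry_out([
  {"offset": [2, -40, 0], "twist": 0, "gripper": 12},
  {"offset": [4, -80, 0], "twist": 0, "gripper": 12},
  {"offset": [6, -120, 0], "twist": 0, "gripper": 12},
  {"offset": [8, -160, 0], "twist": -0.02, "gripper": 12},
  {"offset": [10, -200, 0], "twist": -0.02, "gripper": 12},
  {"offset": [12, -240, 0], "twist": -0.02, "gripper": 12},
  {"offset": [12, -280, 0], "twist": -0.02, "gripper": 12},
  {"offset": [12, -315, 0], "twist": -0.02, "gripper": 12},
])

```text
t: 16.7
ee_pos: [503.7, -59.3, 172.4]
tool_rot: [[-0.996, -0.086, 0.0], [-0.086, 0.996, -0.0], [-0.0, -0.0, -1.0]]
contact_force: [0.8, 0.5, -0.5]
gripper_width: 0.204
finger_force: 29.9
```

carry_out([
  {"offset": [0, -15, 0], "twist": 0, "gripper": 12},
  {"offset": [0, -15, 20], "twist": 0, "gripper": 12},
  {"offset": [0, -15, 45], "twist": 0, "gripper": 12},
  {"offset": [0, -15, 55], "twist": 0, "gripper": 12},
  {"offset": [0, -15, 55], "twist": 0, "gripper": 12},
  {"offset": [0, -15, 55], "twist": 0, "gripper": 12},
])

```text
t: 17.2
ee_pos: [505.5, -71.1, 117.0]
tool_rot: [[-0.996, -0.089, -0.001], [-0.089, 0.996, 0.0], [0.001, 0.0, -1.0]]
contact_force: [0.7, 0.4, -0.1]
gripper_width: 0.203
finger_force: 29.9
```

```bash
python3 - <<'E'
from h import *
im,c=snap('w6')
print(goto(505.5,-73.3,112,np.pi/2+.088))
t=np.array([505.86,-77.33]);a=.0885;R=np.array([[np.cos(a),-np.sin(a)],[np.sin(a),np.cos(a)]])
for p in [(-56.5,-157),(-56.5,11),(-41.5,11),(-41.5,0)]:
    q=R@p+t;print(p,np.round(proj(c,[*q,54]),1))
cv2.imwrite('pics/w6c.png',cv2.resize(im[60:300,0:520,::-1],None,fx=1.5,fy=1.5,interpolation=cv2.INTER_CUBIC))
E
```

```text
17.2 [505.5 -71.1 117. ] 0.023787531784462405
(array([ 0.9, -2. ,  5.7]), np.float64(0.001), np.float64(1.659))
(-56.5, -157) [ 32.9 123.9]
(-56.5, 11) [328.2 123.6]
(-41.5, 11) [328.  150.1]
(-41.5, 0) [309.  150.1]
```

View pics/w6c.png

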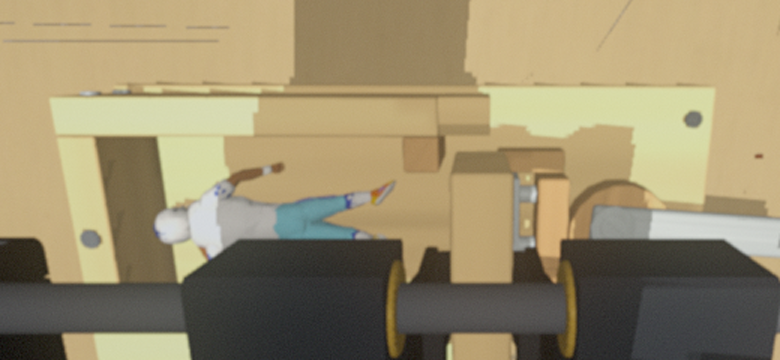

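The wall corner shows at crop (489,95), against (492,95) predicted, so the box pose is good to about 1 mm. The block's near end edges are at rows 153 and 175.

```bash
python3 - <<'E'
from h import *
c=json.load(open('w6.json'));p=np.array([505.5,-71.1]);a=.0885;R=np.array([[np.cos(a),-np.sin(a)],[np.sin(a),np.cos(a)]])
for z in(115,71):
  for x in(-39,-37):
    for y in(-9,9):
      u,v=proj(c,[*(R@[x,y]+p),z]);print(z,x,y,round(u*1.5),round((v-60)*1.5))
im=cv2.imread('pics/w6c.png');g=cv2.cvtColor(im,6).astype(float)
print(np.round(g[145:185,465:500].mean(1)).astype(int).tolist())
E
```

```text
115 -39 -9 447 171
115 -39 9 512 171
115 -37 -9 447 178
115 -37 9 512 178
71 -39 -9 454 148
71 -39 9 505 148
71 -37 -9 454 154
71 -37 9 505 154
[168, 167, 166, 164, 159, 152, 139, 127, 121, 118, 118, 118, 117, 118, 119, 119, 119, 119, 119, 119, 120, 119, 119, 119, 119, 118, 120, 126, 138, 149, 158, 162, 164, 166, 167, 167, 167, 167, 167, 167]
```

carry_out([
  {"offset": [0.5, -2, 8], "twist": 0, "gripper": 12},
  {"offset": [0.5, -2, 18], "twist": 0, "gripper": 12},
  {"offset": [0.5, -2, 28], "twist": 0, "gripper": 12},
  {"offset": [0.5, -2, 38], "twist": 0, "gripper": 12},
  {"offset": [0.5, -2, 44], "twist": 0, "gripper": 12},
  {"offset": [0.5, -2, 44], "twist": 0, "gripper": 12},
  {"offset": [0.5, -2, 44], "twist": 0, "gripper": 12},
])

```text
t: 17.83
ee_pos: [505.0, -73.5, 72.4]
tool_rot: [[-0.996, -0.088, -0.001], [-0.088, 0.996, 0.0], [0.001, 0.0, -1.0]]
contact_force: [0.9, -0.4, -0.3]
gripper_width: 0.208
finger_force: 29.9
```

No contact. Continue down to the base (contact expected at about TCP 58.5).

carry_out([
  {"offset": [-0.3, 0, 5], "twist": 0, "gripper": 12},
  {"offset": [-0.3, 0, 10], "twist": 0, "gripper": 12},
  {"offset": [-0.3, 0, 13], "twist": 0, "gripper": 12},
  {"offset": [-0.3, 0, 13.5], "twist": 0, "gripper": 12},
  {"offset": [-0.3, 0, 13.5], "twist": 0, "gripper": 12},
])

```text
t: 18.25
ee_pos: [505.4, -73.5, 59.3]
tool_rot: [[-0.996, -0.088, -0.0], [-0.088, 0.996, 0.0], [0.0, 0.0, -1.0]]
contact_force: [0.5, -0.1, -1.1]
gripper_width: 0.203
finger_force: 29.9
```

carry_out([
  {"offset": [0, 0, 0.7], "twist": 0, "gripper": 12},
  {"offset": [0, 0, 1.4], "twist": 0, "gripper": 12},
  {"offset": [0, 0, 1.4], "twist": 0, "gripper": 12},
])

```text
t: 18.5
ee_pos: [505.7, -73.5, 58.1]
tool_rot: [[-0.996, -0.088, 0.0], [-0.088, 0.996, 0.0], [-0.0, 0.0, -1.0]]
contact_force: [0.0, 0.0, -1.6]
gripper_width: 0.203
finger_force: 29.9
```

carry_out([
  {"offset": [0, 0, 0.7], "twist": 0, "gripper": 12},
  {"offset": [0, 0, 1.4], "twist": 0, "gripper": 12},
  {"offset": [0, 0, 1.4], "twist": 0, "gripper": 12},
])

```text
t: 18.75
ee_pos: [505.8, -73.5, 57.5]
tool_rot: [[-0.996, -0.088, 0.0], [-0.088, 0.996, 0.0], [-0.0, 0.0, -1.0]]
contact_force: [-1.5, 1.1, 7.8]
gripper_width: 0.207
finger_force: 29.9
```

carry_out([
  {"offset": [0, 0, -1.5], "twist": 0, "gripper": 26},
  {"offset": [0, 0, -1.5], "twist": 0, "gripper": 27},
  {"offset": [0, 0, -1.5], "twist": 0, "gripper": 27},
  {"offset": [0, 0, -5], "twist": 0, "gripper": 27},
  {"offset": [0, 0, -20], "twist": 0, "gripper": 27},
  {"offset": [0, 0, -50], "twist": 0, "gripper": 27},
  {"offset": [0, 0, -90], "twist": 0, "gripper": 40},
  {"offset": [0, 0, -110], "twist": 0.12, "gripper": 50},
])

```text
t: 19.42
ee_pos: [507.2, -73.8, 170.4]
tool_rot: [[-0.999, 0.034, 0.005], [0.034, 0.999, 0.0], [-0.005, 0.0, -1.0]]
contact_force: [0.5, -0.0, 0.4]
gripper_width: 0.397
finger_force: 0.0
```

```bash
python3 - <<'E'
from h import *
s=get_state();print(s['t'],s['ee_pos'],s['contact_force'],s['q'])
print(goto(493.5,71,165,0))
E
```

```text
19.4167 [507.15608081 -73.79837627 170.36201032] [ 0.52127079 -0.00653283  0.40289848] [-0.06897701  0.28229239  0.15764422  2.00330572 -0.05851247  0.85542575
  1.65739259]
(array([ 18.6, 144.2,   5.3]), np.float64(1.537), np.float64(1.537))
```

carry_out([
  {"offset": [2, 20, 0], "twist": 0.12, "gripper": 50},
  {"offset": [4, 40, 0], "twist": 0.24, "gripper": 50},
  {"offset": [6, 60, 0], "twist": 0.36, "gripper": 50},
  {"offset": [8, 80, 0], "twist": 0.48, "gripper": 50},
  {"offset": [9, 100, 0], "twist": 0.6, "gripper": 50},
  {"offset": [10, 120, 0], "twist": 0.72, "gripper": 50},
  {"offset": [12, 144, 0], "twist": 0.84, "gripper": 50},
  {"offset": [12, 144, 0], "twist": 0.96, "gripper": 50},
])

```text
t: 20.08
ee_pos: [497.8, 76.2, 166.7]
tool_rot: [[-0.548, 0.837, -0.0], [0.837, 0.548, 0.003], [0.002, 0.001, -1.0]]
contact_force: [0.6, -0.2, 0.8]
gripper_width: 0.57
finger_force: 0.0
```

carry_out([
  {"offset": [0, 0, 0], "twist": 0.12, "gripper": 50},
  {"offset": [0, 0, 0], "twist": 0.24, "gripper": 50},
  {"offset": [0, 0, 0], "twist": 0.36, "gripper": 50},
  {"offset": [0, 0, 0], "twist": 0.48, "gripper": 50},
  {"offset": [0, 0, 0], "twist": 0.577, "gripper": 50},
  {"offset": [0, 0, 0], "twist": 0.577, "gripper": 50},
  {"offset": [0, 0, 0], "twist": 0.577, "gripper": 50},
])

```text
t: 20.67
ee_pos: [498.1, 71.0, 166.8]
tool_rot: [[-0.005, 1.0, -0.0], [1.0, 0.005, -0.0], [-0.0, -0.0, -1.0]]
contact_force: [1.2, -1.1, 0.1]
gripper_width: 0.578
finger_force: 0.0
```

```bash
python3 - <<'E'
from h import *
s=get_state();print(s['t'],s['ee_pos'],s['contact_force'],s['q'])
print(goto(499.8,71,66,0))
# lever and block check from top camera
c=camera_info('top')
E
```

```text
20.6667 [498.12966913  70.96708546 166.75196433] [ 1.16166225 -1.10924144  0.07077663] [-0.5466138   0.28431212  0.38632938  2.03414582 -0.14138938  0.84817019
 -0.07586965]
(array([  0. ,   1.7, 100.8]), np.float64(0.005), np.float64(0.005))
```

carry_out([
  {"offset": [0, 1.7, 35], "twist": 0, "gripper": 50},
  {"offset": [0, 1.7, 70], "twist": 0, "gripper": 50},
  {"offset": [0, 1.7, 92], "twist": 0, "gripper": 50},
  {"offset": [0, 1.7, 100], "twist": 0, "gripper": 50},
  {"offset": [0, 1.7, 100], "twist": 0, "gripper": 20},
  {"offset": [0, 1.7, 100], "twist": 0, "gripper": 10},
  {"offset": [0, 1.7, 100], "twist": 0, "gripper": 10},
  {"offset": [0, 1.7, 100], "twist": 0, "gripper": 10},
], newtons=20)

```text
t: 21.33
ee_pos: [501.2, 71.1, 68.2]
tool_rot: [[-0.002, 1.0, 0.003], [1.0, 0.002, 0.001], [0.001, 0.003, -1.0]]
contact_force: [-0.3, 0.9, 0.1]
gripper_width: 0.356
finger_force: 0.0
```

carry_out([
  {"offset": [0, 0, 0], "twist": 0, "gripper": 10},
  {"offset": [0, 0, 0], "twist": 0, "gripper": 10},
  {"offset": [0, 0, 0], "twist": 0, "gripper": 10},
])

```text
t: 21.58
ee_pos: [500.0, 71.1, 67.3]
tool_rot: [[-0.002, 1.0, 0.0], [1.0, 0.002, 0.001], [0.001, 0.0, -1.0]]
contact_force: [-1.0, -0.5, 4.4]
gripper_width: 0.156
finger_force: 15.7
```

carry_out([
  {"offset": [-0.4, 8.5, 0], "twist": 0.1, "gripper": 10},
  {"offset": [-1.7, 16.9, 0], "twist": 0.2, "gripper": 10},
  {"offset": [-3.8, 25.1, 0], "twist": 0.3, "gripper": 10},
  {"offset": [-6.7, 33.1, 0], "twist": 0.4, "gripper": 10},
  {"offset": [-10.4, 40.8, 0], "twist": 0.5, "gripper": 10},
  {"offset": [-14.9, 48, 0], "twist": 0.6, "gripper": 10},
  {"offset": [-20, 54.8, 0], "twist": 0.7, "gripper": 10},
  {"offset": [-25.8, 61, 0], "twist": 0.8, "gripper": 10},
], newtons=20)

```text
t: 22.25
ee_pos: [561.2, 46.2, 67.4]
tool_rot: [[0.719, 0.695, -0.0], [0.695, -0.719, 0.002], [0.001, -0.002, -1.0]]
contact_force: [-1.4, 0.8, 5.2]
gripper_width: 0.15
finger_force: 19.9
```

carry_out([
  {"offset": [-0.4, 8.5, 0], "twist": 0.1, "gripper": 10},
  {"offset": [-1.7, 16.9, 0], "twist": 0.2, "gripper": 10},
  {"offset": [-3.8, 25.1, 0], "twist": 0.3, "gripper": 10},
  {"offset": [-6.7, 33.1, 0], "twist": 0.4, "gripper": 10},
  {"offset": [-10.4, 40.8, 0], "twist": 0.5, "gripper": 10},
  {"offset": [-14.9, 48, 0], "twist": 0.6, "gripper": 10},
  {"offset": [-18.5, 52.8, 0], "twist": 0.67, "gripper": 10},
  {"offset": [-18.5, 52.8, 0], "twist": 0.67, "gripper": 10},
])

```text
t: 22.92
ee_pos: [585.7, -5.7, 67.4]
tool_rot: [[0.995, 0.101, 0.002], [0.101, -0.995, 0.0], [0.002, -0.0, -1.0]]
contact_force: [0.7, 0.3, 3.9]
gripper_width: 0.155
finger_force: 19.9
```

```bash
python3 - <<'E'
from h import *
s=get_state();p=s['ee_pos'];print(p,np.arctan2(p[1]+12.6,p[0]-500.1)-.088,np.hypot(p[1]+12.6,p[0]-500.1),s['contact_force'],s['q'])
E
```

```text
[585.71518949  -5.72015753  67.40025823] -0.007814567129683078 85.89116894695618 [0.65796295 0.26583599 3.9160807 ] [-0.57559215  0.62973447  0.71172608  1.93303544 -0.57348646  0.78877207
 -1.01064789]
```

carry_out([
  {"offset": [0, 1.5, 0], "twist": 0.02, "gripper": 10},
  {"offset": [0, 3, 0], "twist": 0.02, "gripper": 10},
  {"offset": [0, 3, 0], "twist": 0.02, "gripper": 10},
  {"offset": [0, 3, 0], "twist": 0.02, "gripper": 10},
])

```text
t: 23.25
ee_pos: [585.8, -7.1, 67.3]
tool_rot: [[0.996, 0.084, 0.002], [0.084, -0.996, 0.002], [0.002, -0.002, -1.0]]
contact_force: [1.2, 3.2, 5.0]
gripper_width: 0.153
finger_force: 19.9
```

carry_out([
  {"offset": [0, 0, 0], "twist": 0, "gripper": 50},
  {"offset": [0, 0, 0], "twist": 0, "gripper": 50},
  {"offset": [0, 0, 0], "twist": 0, "gripper": 50},
  {"offset": [0, 0, 0], "twist": 0, "gripper": 50},
  {"offset": [0, 0, -35], "twist": 0, "gripper": 50},
  {"offset": [0, 0, -75], "twist": 0, "gripper": 50},
  {"offset": [-10, 0, -115], "twist": 0, "gripper": 50},
  {"offset": [-40, 10, -140], "twist": 0, "gripper": 50},
])

```text
t: 23.92
ee_pos: [549.9, -20.4, 209.9]
tool_rot: [[0.996, 0.087, 0.007], [0.087, -0.996, -0.002], [0.007, 0.002, -1.0]]
contact_force: [1.4, 0.7, 1.5]
gripper_width: 0.57
finger_force: 0.0
```

carry_out([
  {"offset": [-35, 10, -15], "twist": 0, "gripper": 50},
  {"offset": [-70, 20, -30], "twist": 0, "gripper": 50},
  {"offset": [-100, 30, -40], "twist": 0, "gripper": 50},
  {"offset": [-100, 30, -40], "twist": 0, "gripper": 50},
  {"offset": [-100, 30, -40], "twist": 0, "gripper": 50},
  {"offset": [-100, 30, -40], "twist": 0, "gripper": 50},
])

```text
t: 24.42
ee_pos: [449.0, -59.5, 246.7]
tool_rot: [[0.997, 0.083, 0.001], [0.083, -0.997, 0.001], [0.001, -0.001, -1.0]]
contact_force: [0.3, -0.1, -0.4]
gripper_width: 0.573
finger_force: 0.0
```

```bash
python3 - <<'E'
from h import *
im,c=snap('w7');im=im[:,:,::-1]
u,v=proj(c,[505.9,-77.3,56]);print(u,v)
u,v=int(u),int(v);u0=max(0,min(320,u-160));v0=max(0,min(180,v-110))
print(u0,v0);cv2.imwrite('pics/w7c.png',cv2.resize(im[v0:v0+220,u0:u0+320],None,fx=2.5,fy=2.5,interpolation=cv2.INTER_CUBIC))
t=np.array([505.86,-77.33]);a=.0885;R=np.array([[np.cos(a),-np.sin(a)],[np.sin(a),np.cos(a)]])
for p,z in [((-39,-9),56),((-39,9),56),((39,-9),56),((39,9),56),((-41.5,11),54),((41.5,11),54),((85,65),78)]:
    q=proj(c,[*(R@p+t),z]);print(p,z,round((q[0]-u0)*2.5),round((q[1]-v0)*2.5))
E
```

```text
24.4167 [449.  -59.5 246.7] 0.0423151857398679
345.52990369923566 117.88882653741287
185 7
(-39, -9) 56 424 383
(-39, 9) 56 376 383
(39, -9) 56 428 165
(39, 9) 56 377 166
(-41.5, 11) 54 371 389
(41.5, 11) 54 372 159
(85, 65) 78 206 9
```

View pics/w7c.png

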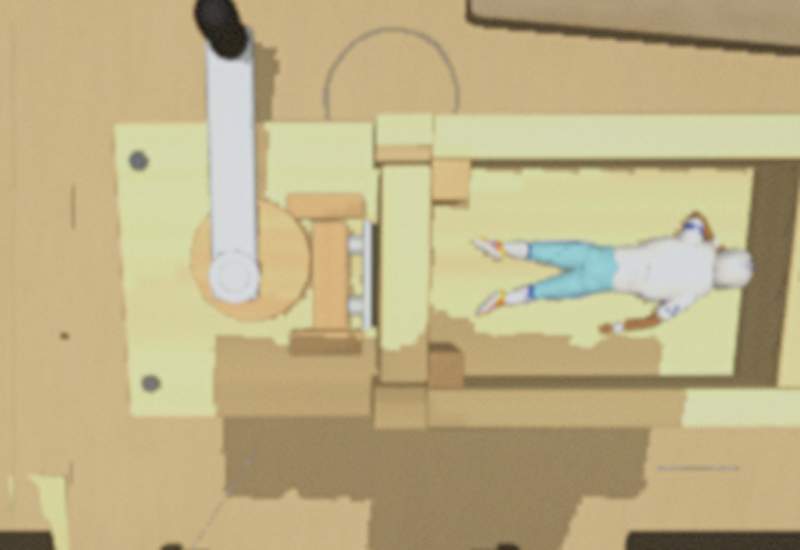

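Block_78 fills the opening, with its top from (380,165) to (430,382) as predicted. It bears on the battens, the pad is against it and the lever points home. Handing in.

```bash
python3 -c "
from plant import *
print(finish_job())"
```

```text
the job is handed in; nothing more can be done
None
```

The job is handed in at about 24 s of the 72 s, with no verdict returned: the 62 mm block stands in the tray's formerly empty place, and the 78 mm block is in the opening against the battens with the lever home; I did not measure the pad force.

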